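# Load primed weld lugs into a gravity feed rail

### The job

Load the two loose red weld lugs into the tilted feed rail, one after the other: put each one down between the yellow guides at the rail's open upper end with its foot on the rail floor and its tall end uphill, facing like the red lug already fixed at the bottom, and let it slide down under the lips until both rest one behind the other against that lug. Leave the grey lug where it lies.

Things in the scene. Friction and masses are not known exactly. Their poses are not given: they have to be found in the camera images.
- chute: Fixed aluminium feed rail on a blue base, 290 x 100 mm. Origin: centre of the base's underside; z vertical. The rail rises 25 degrees towards +x: its floor runs 310 mm up the slope from the yellow lower stop (x -140, y 0, z 50 mm). The lower 190 mm is a tube 54 mm wide, lips 18 mm over the floor, with a 32 mm slot for the fin. A red lug is fixed in its first 60 mm, tall end uphill.
- loading_place (a point): Middle of the rail's open upper end, on its sloping floor, 250 mm up the slope; axes as the chute's. Here yellow guides 14 mm high flare from 54 to 84 mm apart over 120 mm of slope. The floor is slick (friction 0.2): a lug released here slides down by itself. Loaded lugs rest with their feet's centres 90 and 150 mm up the slope, in either order.
- lug_a: Red-primed steel lug, 0.25 kg, on the bench. Foot 60 (x) x 38 (y) x 8 mm; on its centre line a fin 10 mm thick (y), 24 mm high over the underside, but from x = -2 to +28 mm 64 mm high, with a dark hole: the tall end (+x). Pinch that tall part across its 10 mm from above, about 48 mm over the underside. Origin: centre of the foot's underside, z up.
- lug_b: Red-primed (same as lug_a) steel lug, 0.25 kg, on the bench. Foot 60 (x) x 38 (y) x 8 mm; on its centre line a fin 10 mm thick (y), 24 mm high over the underside, but from x = -2 to +28 mm 64 mm high, with a dark hole: the tall end (+x). Pinch that tall part across its 10 mm from above, about 48 mm over the underside. Origin: centre of the foot's underside, z up.
- lug_grey: Bare grey steel lug, loose, of the same shape and size as the red ones, not wanted: leave it where it lies. Origin: centre of the foot's underside, x towards its tall end.
There are look-alikes about, which are no part of the job. Leave any green, pink or turquoise look-alike of the lug_b alone.

How it is judged:
At the end, for the whole second after the job is handed in: Both red lugs are at rest in the tube, one behind the other against the lug at the bottom: the centre of each foot 78 to 165 mm up the slope from the lower stop and within 15 mm of the rail's centre line, standing on the rail's floor (within 12 degrees of its slope) with the tall end uphill (x of lug_a in the frame of chute between -0.0693 and 0.0095 m and y of lug_a in the frame of chute between -0.015 and 0.015 m and z of lug_a in the frame of chute between 0.075 and 0.1277 m and angle between lug_a's own x axis and vertical between 0.925 and 1.3439 rad and angle between each of lug_a, lug_b's own z axis and vertical below 0.645772 rad and linear speed of each of lug_a, lug_b below 0.02 m/s and x of lug_b in the frame of chute between -0.0693 and 0.0095 m and y of lug_b in the frame of chute between -0.015 and 0.015 m and z of lug_b in the frame of chute between 0.075 and 0.1277 m and angle between lug_b's own x axis and vertical between 0.925 and 1.3439 rad); the robot touches nothing.
It fails at once if the grey lug is moved by more than 30 mm (distance of lug_grey from where it was at the start of the episode above 0.03 m).
It also fails if it takes over 54 s, if anything falls off the work surface, if the arm or the gripper's body presses on something with over 40 N, if the wrist force passes 120 N, or if a joint passes its speed limit or range.

### The arm

A 7-joint arm with a two-finger parallel gripper is mounted at the origin on the work surface. World frame = base frame: x ahead of the robot, y to its left, z up, the work surface at z = 0. Lengths are in m, angles in rad, forces in N, time in s.
With the tool pointing down it reaches from about 0.425 to 0.925 m from the base axis. Payload 6.8 kg.
Tool frame: the origin (TCP) lies between the finger pads; the fingertips stand 11 mm ahead of it and the grasp point (between the pads) lies 8 mm behind it; z points along the fingers, y is the line along which they close (so a half turn about z gives the same grasp; the last joint's range is limited). The gripper opens to 85 mm and grips with 20 to 120 N. Pads are 22 mm wide; open, the fingers measure 114 mm over their backs; the gripper's body (76 mm by 85 mm) begins 54 mm behind the grasp point. The pads swing forward as they close: fully open they stand 13 mm farther back than shut.
Start: joints at [-1.404, 0.477, 0.022, 1.555, -0.011, 1.109, -0.083], TCP at [0.183, 0.65, 0.242] pointing down, gripper open.
Joint ranges: [-2.96, 2.96], [-0.34, 2.1], [-1.41, 1.46], [0.24, 2.44], [-1.37, 4.51], [0.17, 1.92], [-2.96, 2.96]. Speed limits (rad/s): [2.39, 2.39, 3.14, 3.14, 3.14, 3.14, 3.14].

### API

Orientations are given as a rotation vector (axis times angle).
In Python, from bench import r gives the robot as it stands.
- The arm moves only by the tool send_rows, never from a script. Its argument "deltas" is a list of rows, each an object of numbers: "dx", "dy", "dz": the shift along the world's x, y, z in mm; "rx", "ry", "rz": the turn, a rotation vector about the world's x, y, z in degrees. A call has 1 to 5 rows; each row is the pose to reach, as a shift and turn from the pose commanded when the call began; what a row does not reach only later rows make up. A row lasts 1/12 s, in which the tool goes at most 41.7 mm and 7.16 degrees, less where a joint would pass 70% of its speed; a pose out of reach is approached as far as the arm can. A call with a gripper value outside its range is refused whole. "jaw" is the finger opening in mm, from 0 to 85.4, set as the call begins (left out, the last holds). The fingers move at their own pace and stop on an object; "newtons" is the grip in N (left out, the last holds). Time passes only in rows, so rows that repeat a pose let the fingers close. It gives the time, the measured TCP pose, the force, the opening and the grip force at its end, in the units of the state.
- r.get_obs(): the state, without advancing time (a new reading comes with each control period).
- r.grab_frame(name): name is "scene" or "top" or "wrist"; returns a dict with "frame" (480x640x3 uint8, blue, green, red), "z_map" (480x640 float32, m along the optical axis (not along the pixel's ray), 0 where there is no reading), "vertical_fov" (degrees; the focal length in pixels is half the picture's height over the tangent of half this angle, whatever the lens; pixels are square), "cx", "cy" (the principal point, pixels), "xyz" and "orientation" of the camera in the world. Camera axes: x right, y down, z forward; pixel columns grow to the right and rows downward; lengths in m; the calibration is good to about 2 mm. A picture is of the moment at which its call begins.
- r.hand_in(): hands the job in; it is judged then, once.
The state is a dict: "clock": time; "joints": joint angles; "qvel": joint speeds; "tau": joint torques, N m; "tcp_pos": TCP position; "orientation": TCP orientation; "contact_force": force on the tool from outside, world axes, zero at the start; "moment": the same for the moment, N m; "grip_width": finger opening in m; "gripper_force": force on a finger pad.
Only numpy, scipy, OpenCV 4.12 (cv2) and the standard library are available. Lean on these libraries where they do the work, as an engineer would, in place of code of your own. Each camera call takes 0.05 s, during which the arm holds its last target. There are 200 camera calls.

## Working session

There is one attempt and no reset: what is moved stays moved. The work goes in short steps, Python scripts to look and compute and a tool call to move; the robot and the scene stay as the last step left them, time stands still between calls to the robot, and variables do not carry over. Pictures are saved under pics/ and viewed, at most 10 in all, crops included, and the job is handed in when it is done.

Besides the shell and the picture viewer there is one more tool, called after "Emit:" by a JSON object that holds its "op" and its "data", one argument or row to a line. send_rows: Moves the arm, as the interface text tells. Its arguments: {"type":"object","properties":{"deltas":{"type":"array","items":{"type":"object","properties":{"dx":{"type":"number"},"dy":{"type":"number"},"dz":{"type":"number"},"rx":{"type":"number"},"ry":{"type":"number"},"rz":{"type":"number"}}}},"jaw":{"type":"number"},"newtons":{"type":"number"}},"required":["deltas"]}

```bash
mkdir -p pics; ls; cat > h.py <<'E'
import numpy as np,cv2
from scipy.spatial.transform import Rotation as R
from bench import r
def grab(n):
    f=r.grab_frame(n); im=f["frame"]; z=f["z_map"]
    fl=240/np.tan(np.radians(f["vertical_fov"])/2)
    v,u=np.mgrid[:480,:640]
    P=np.stack([(u-f["cx"])/fl*z,(v-f["cy"])/fl*z,z],-1)
    o=np.array(f["orientation"])
    W=P@R.from_rotvec(o).as_matrix().T+np.array(f["xyz"])
    W[z==0]=np.nan
    return im,W,f
E
python3 - <<'E'
from h import *
ims=[]
for n in("top","scene"):
    im,W,f=grab(n); np.savez(f"/tmp/{n}.npz",im=im,W=W); cv2.imwrite(f"pics/{n}0.png",im)
    print(n,f["xyz"],f["orientation"],f["vertical_fov"],f["cx"],f["cy"])
print(r.get_obs())
E
```

```text
pics
top [ 0.30586883 -0.06164235  1.24672908] [-2.10599762  2.16248733 -0.17271681] 46.116408129796376 320.25854396307597 243.32819878050097
scene [0.91616012 0.51753821 0.70689732] [-0.81717137 -2.51705482  1.18435432] 52.607745699996926 326.5898870492372 237.37789422449947
{'clock': 0.1, 'joints': array([-1.40410864,  0.4777159 ,  0.02232209,  1.55634687, -0.01149288,
        1.10928321, -0.08310567]), 'qvel': array([-0.0016961 , -0.00013312, -0.00028809, -0.00217431,  0.00104843,
        0.00024745,  0.00104333]), 'tau': array([ 3.95985204e-03, -5.97762251e+01,  1.61354586e+00, -2.81953257e+01,
        1.28670770e-02,  5.10461570e-03,  1.51798904e-06]), 'tcp_pos': array([0.18301661, 0.64918621, 0.24142596]), 'orientation': array([-4.30207997e-01, -3.11188666e+00,  2.54745875e-03]), 'contact_force': array([-0.33221614, -0.37085701, -0.67024485]), 'moment': array([-0.00235894, -0.01215707, -0.01166527]), 'gripper_force': 0.0, 'grip_width': 0.08542727928575986}
```

View pics/top0.png

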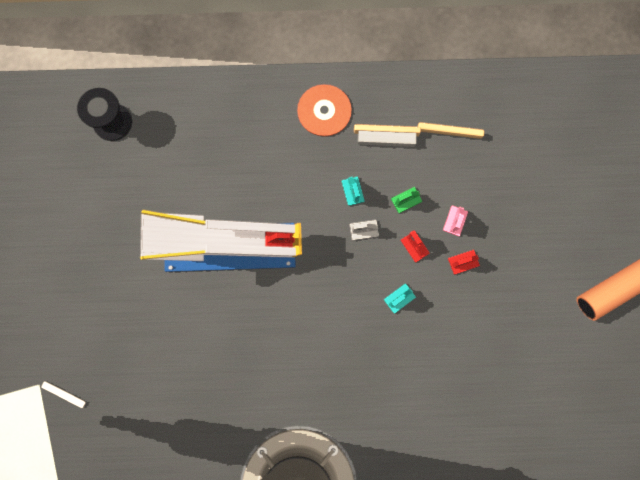

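View pics/scene0.png

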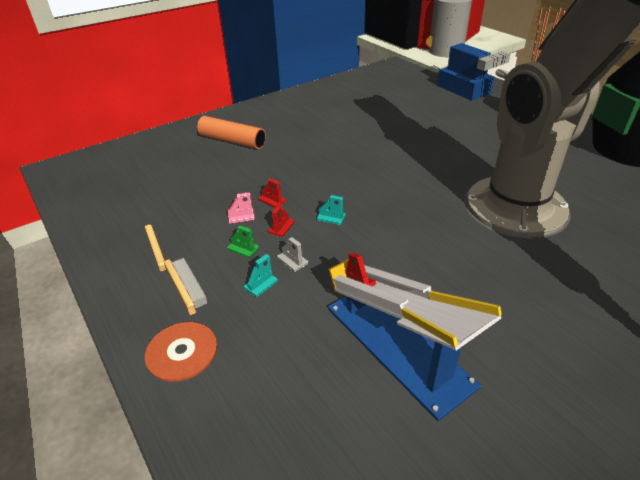

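Top view: the reds that could be wanted are (415,246) and (463,263). The red at (279,239) is the one fixed in the rail. Look-alikes are pink (456,221), green (406,200), turquoise (353,191) and (400,298), and grey (365,230). I choose the two loose reds. The rail's open upper end is at about (172,237), so uphill is +y. In the scene view the reds are at (271,193) and (280,220).

```bash
cat > meas.py <<'E'
from h import *
T=np.load("/tmp/top.npz");S=np.load("/tmp/scene.npz")
def red(im):
    h=cv2.cvtColor(im,cv2.COLOR_BGR2HSV); return (((h[...,0]<5)|(h[...,0]>175))&(h[...,1]>190)&(h[...,2]>70))
def lugs():
    allP=np.concatenate([d["W"][red(d["im"])] for d in(T,S)])
    src=np.concatenate([np.full(red(d["im"]).sum(),i) for i,d in enumerate((T,S))])
    for name,px in(("L1",(415,246)),("L2",(463,263))):
        c=T["W"][px[1],px[0]]; k=(np.hypot(*(allP[:,:2]-c[:2]).T)<.05)&(allP[:,2]>-.01)&(allP[:,2]<.075)
        P=allP[k];s=src[k]
        for i in(0,1):
            Q=P[s==i]; print(name,"TS"[i],len(Q),"z pct",np.percentile(Q[:,2],[2,50,98]).round(4))
            tall=Q[Q[:,2]>.058]; low=Q[Q[:,2]<.014]; mid=Q[(Q[:,2]>.03)]
            for nm,q in(("top",tall),("mid",mid),("foot",low)):
                if len(q)>5:
                    (cx,cy),(w,h),a=cv2.minAreaRect((q[:,:2]*1000).astype(np.float32)); print("  ",nm,len(q),"rect c",round(cx,1),round(cy,1),"size",round(w,1),round(h,1),"ang",round(a,1))
lugs()
im,W=T["im"],T["W"]; h=cv2.cvtColor(im,cv2.COLOR_BGR2HSV)
for d,n in((T,"T"),(S,"S")):
    h=cv2.cvtColor(d["im"],cv2.COLOR_BGR2HSV); W=d["W"]
    c0=T["W"][235,172]
    near=(np.hypot(W[...,0]-c0[0],W[...,1]-c0[1]+.12)<.25)&(W[...,2]<.3)
    fl=near&(h[...,1]<50)&(h[...,2]>110)&(W[...,1]>c0[1]-.03)&(W[...,2]>.1)
    P=W[fl]; 
    for _ in range(4):
        A=np.c_[P[:,:2],np.ones(len(P))]; co=np.linalg.lstsq(A,P[:,2],rcond=None)[0]; e=A@co-P[:,2]; P=P[abs(e)<.004]
    print(n,"floor",len(P),"slope",np.degrees(np.arctan(np.hypot(*co[:2]))).round(2),"uphill dir",np.degrees(np.arctan2(co[1],co[0])).round(2),co,P.min(0),P.max(0))
    ye=near&(h[...,0]>18)&(h[...,0]<32)&(h[...,1]>150)&(h[...,2]>100)
    nn,lab,st,cen=cv2.connectedComponentsWithStats(ye.astype(np.uint8))
    for i in range(1,nn):
        if st[i,4]>40:
            q=W[lab==i]; print("  yellow",cen[i].round(),st[i,4],np.nanmin(q,0).round(4),np.nanmax(q,0).round(4))
    bl=near&(h[...,0]>100)&(h[...,0]<120)&(h[...,1]>150); q=W[bl]; q=q[(q[:,2]<.03)]
    print("  blue",len(q),np.percentile(q[:,2],[5,50,95]),cv2.minAreaRect((q[:,:2]*1000).astype(np.float32)))
E
python3 meas.py
python3 - <<'E'
import numpy as np,cv2
im=np.load('/tmp/top.npz')['im'];s=np.load('/tmp/scene.npz')['im']
a=cv2.resize(im[150:330,320:500],(400,400),interpolation=2);b=cv2.resize(s[160:280,220:340],(400,400),interpolation=2)
cv2.imwrite('pics/c1.png',np.hstack([a,b]))
E
```

```text
L1 T 403 z pct [0.0055 0.015  0.0678]
   top 62 rect c 509.2 -264.6 size 28.3 9.9 ang 29.8
   mid 149 rect c 500.4 -270.1 size 49.1 11.4 ang 31.4
   foot 197 rect c 498.6 -270.3 size 58.6 36.1 ang 31.3
L1 S 446 z pct [0.0049 0.0195 0.0655]
   top 52 rect c 513.9 -260.5 size 30.2 10.9 ang 28.6
   mid 165 rect c 505.7 -264.3 size 48.8 11.6 ang 26.9
   foot 193 rect c 502.0 -266.7 size 63.9 38.3 ang 27.7
L2 T 424 z pct [0.0048 0.0105 0.0678]
   top 72 rect c 457.7 -365.4 size 9.9 32.5 ang 16.8
   mid 113 rect c 460.3 -374.2 size 9.9 51.8 ang 16.8
   foot 283 rect c 461.3 -376.7 size 36.1 59.8 ang 17.0
L2 S 431 z pct [0.0046 0.0228 0.0658]
   top 50 rect c 461.5 -360.3 size 11.9 30.8 ang 18.5
   mid 167 rect c 464.4 -369.8 size 12.5 50.9 ang 17.6
   foot 168 rect c 465.8 -373.3 size 38.0 62.3 ang 18.4
T floor 1653 slope 24.89 uphill dir 90.42 [-0.00343601  0.46391637  0.05157324] [0.46194232 0.19979846 0.13951951] [0.55460612 0.28431122 0.18358074]
  yellow [171. 216.] 182 [0.5358 0.171  0.0018] [0.5994 0.3338 0.1981]
  yellow [298. 239.] 200 [ 0.4768 -0.0209 -0.002 ] [ 0.5609 -0.0029  0.0906]
  yellow [172. 254.] 147 [0.4614 0.1708 0.142 ] [0.4796 0.2797 0.1949]
  blue 1115 [0.00664502 0.01037642 0.01433946] ((475.18621826171875, 142.20199584960938), (30.71647071838379, 283.9621887207031), 0.7875116467475891)
S floor 1768 slope 24.73 uphill dir 92.17 [-0.01741337  0.4602432   0.05950801] [0.46341551 0.19977809 0.13940591] [0.55712015 0.28820893 0.18482946]
  yellow [338. 271.] 209 [ 0.4904 -0.0903  0.0014] [0.546  0.0039 0.0894]
  yellow [466. 303.] 661 [ 0.2914  0.0862 -0.0004] [0.4843 0.2849 0.1966]
  yellow [432. 326.] 246 [0.5376 0.1713 0.1432] [0.5569 0.2855 0.1965]
  blue 6022 [0.00882631 0.01113788 0.01378089] ((508.6988830566406, 143.91465759277344), (106.14498138427734, 291.43682861328125), 0.5715717673301697)
```

View pics/c1.png

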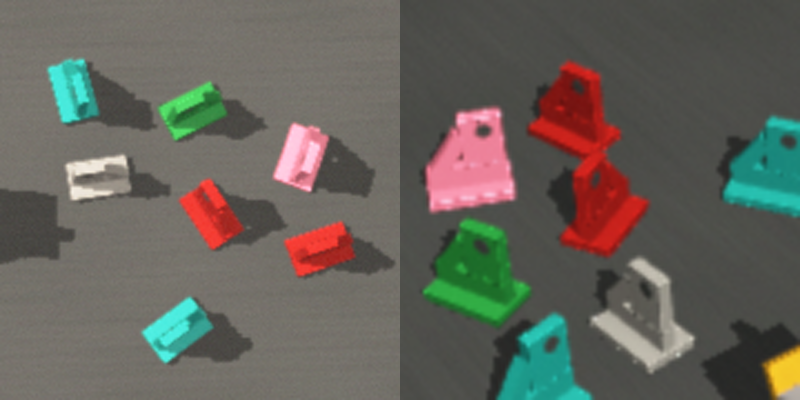

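The crop shows two upright red lugs. The near one (L1) has its foot centre at about (500,-268) mm with the tall end at yaw 29.5°. The far one (L2) is at (463.5,-375), yaw 107.6°. Their sizes match 60x38x64. The loading point is about (507.5,230,156) mm with uphill at 90.6°, and the floor fit gives 156.5 mm and 24.8°.

Emit:
{"op": "send_rows", "data": {
  "deltas": [
    {"dx": 30,"dy": -18,"dz": 12,"rz": -5},
    {"dx": 60,"dy": -36,"dz": 24,"rz": -10},
    {"dx": 90,"dy": -54,"dz": 36,"rz": -15},
    {"dx": 120,"dy": -72,"dz": 48,"rz": -20},
    {"dx": 150,"dy": -90,"dz": 60,"rz": -25}
  ],
  "jaw": 45
}}

```text
$.deltas[0]: bad value
```

Emit:
{"op": "send_rows", "data": {
  "deltas": [
    {"dx": 28,"dy": -26,"rz": -5},
    {"dx": 56,"dy": -52,"rz": -10},
    {"dx": 84,"dy": -78,"rz": -15},
    {"dx": 112,"dy": -104,"rz": -20},
    {"dx": 140,"dy": -130,"rz": -25}
  ]
}}

```text
$.deltas[0]: bad value
```

Emit:
{"op": "send_rows", "data": {
  "deltas": [
    {"dx": 18,"dy": -36,"rz": -5},
    {"dx": 36,"dy": -72,"rz": -10},
    {"dx": 54,"dy": -108,"rz": -15},
    {"dx": 72,"dy": -144,"rz": -20},
    {"dx": 90,"dy": -180,"rz": -25}
  ]
}}

```text
$.deltas[0]: bad value
```

Emit:
{"op": "send_rows", "data": {
  "deltas": [
    {"dx": 4,"dy": -40,"rz": -5},
    {"dx": 8,"dy": -80,"rz": -10},
    {"dx": 12,"dy": -120,"rz": -15},
    {"dx": 16,"dy": -160,"rz": -20},
    {"dx": 20,"dy": -200,"rz": -25}
  ]
}}

```text
$.deltas[0]: bad value
```

Emit:
{"op": "send_rows", "data": {
  "deltas": [
    {"dx": 30,"dy": -18,"dz": 12,"rx": 0,"ry": 0,"rz": -5},
    {"dx": 60,"dy": -36,"dz": 24,"rx": 0,"ry": 0,"rz": -10},
    {"dx": 90,"dy": -54,"dz": 36,"rx": 0,"ry": 0,"rz": -15},
    {"dx": 120,"dy": -72,"dz": 48,"rx": 0,"ry": 0,"rz": -20},
    {"dx": 150,"dy": -90,"dz": 60,"rx": 0,"ry": 0,"rz": -25}
  ],
  "jaw": 45
}}

```text
clock: 0.52
tcp_pos: [0.3343, 0.5584, 0.3024]
orientation: [-1.1, -2.943, 0.001]
contact_force: [0.7, 1.1, -0.5]
grip_width: 0.045
gripper_force: 0.0
```

Emit:
{"op": "send_rows", "data": {
  "deltas": [
    {"dx": 28,"dy": -26,"dz": 0,"rx": 0,"ry": 0,"rz": -5},
    {"dx": 56,"dy": -52,"dz": 0,"rx": 0,"ry": 0,"rz": -10},
    {"dx": 84,"dy": -78,"dz": 0,"rx": 0,"ry": 0,"rz": -15},
    {"dx": 112,"dy": -104,"dz": 0,"rx": 0,"ry": 0,"rz": -20},
    {"dx": 140,"dy": -130,"dz": 0,"rx": 0,"ry": 0,"rz": -25}
  ]
}}

```text
clock: 0.93
tcp_pos: [0.4741, 0.4281, 0.302]
orientation: [-1.711, -2.635, 0.001]
contact_force: [0.5, -0.1, 0.3]
grip_width: 0.0453
gripper_force: 0.0
```

Emit:
{"op": "send_rows", "data": {
  "deltas": [
    {"dx": 18,"dy": -36,"dz": 0,"rx": 0,"ry": 0,"rz": -5},
    {"dx": 36,"dy": -72,"dz": 0,"rx": 0,"ry": 0,"rz": -10},
    {"dx": 54,"dy": -108,"dz": 0,"rx": 0,"ry": 0,"rz": -15},
    {"dx": 72,"dy": -144,"dz": 0,"rx": 0,"ry": 0,"rz": -20},
    {"dx": 90,"dy": -180,"dz": 0,"rx": 0,"ry": 0,"rz": -25}
  ]
}}

```text
clock: 1.35
tcp_pos: [0.5634, 0.2478, 0.3021]
orientation: [-2.24, -2.202, 0.001]
contact_force: [0.7, 0.2, 0.5]
grip_width: 0.0447
gripper_force: 0.0
```

Emit:
{"op": "send_rows", "data": {
  "deltas": [
    {"dx": 4,"dy": -40,"dz": 0,"rx": 0,"ry": 0,"rz": -5},
    {"dx": 8,"dy": -80,"dz": 0,"rx": 0,"ry": 0,"rz": -10},
    {"dx": 12,"dy": -120,"dz": 0,"rx": 0,"ry": 0,"rz": -15},
    {"dx": 16,"dy": -160,"dz": 0,"rx": 0,"ry": 0,"rz": -20},
    {"dx": 20,"dy": -200,"dz": 0,"rx": 0,"ry": 0,"rz": -25}
  ]
}}

```text
clock: 1.77
tcp_pos: [0.5827, 0.0478, 0.3021]
orientation: [-2.664, -1.665, 0.001]
contact_force: [0.1, -0.9, 0.3]
grip_width: 0.0448
gripper_force: 0.0
```

Emit:
{"op": "send_rows", "data": {
  "deltas": [
    {"dx": -6,"dy": -37,"dz": -10,"rx": 0,"ry": 0,"rz": -4},
    {"dx": -12,"dy": -74,"dz": -20,"rx": 0,"ry": 0,"rz": -8},
    {"dx": -18,"dy": -111,"dz": -30,"rx": 0,"ry": 0,"rz": -12},
    {"dx": -24,"dy": -148,"dz": -40,"rx": 0,"ry": 0,"rz": -16},
    {"dx": -30,"dy": -185,"dz": -50,"rx": 0,"ry": 0,"rz": -20}
  ]
}}

```text
clock: 2.18
tcp_pos: [0.5523, -0.1368, 0.2517]
orientation: [-2.912, -1.179, 0.0]
contact_force: [1.0, -0.6, 0.4]
grip_width: 0.0451
gripper_force: 0.0
```

Emit:
{"op": "send_rows", "data": {
  "deltas": [
    {"dx": -10,"dy": -31,"dz": -20,"rx": 0,"ry": 0,"rz": -4},
    {"dx": -20,"dy": -62,"dz": -40,"rx": 0,"ry": 0,"rz": -8},
    {"dx": -30,"dy": -93,"dz": -60,"rx": 0,"ry": 0,"rz": -12},
    {"dx": -41,"dy": -125,"dz": -80,"rx": 0,"ry": 0,"rz": -14.5},
    {"dx": -41,"dy": -125,"dz": -80,"rx": 0,"ry": 0,"rz": -14.5}
  ]
}}

```text
clock: 2.6
tcp_pos: [0.5062, -0.2665, 0.1693]
orientation: [3.04, 0.789, -0.011]
contact_force: [-1.7, -0.0, 0.4]
grip_width: 0.0447
gripper_force: 0.0
```

```bash
cat > w.py <<'E'
import sys
from h import *
from meas import red
E
sed -i 's/^lugs()/if __name__=="__main__": lugs()/; ' meas.py
cat > wl.py <<'E'
from h import *
import sys
def red(im):
    h=cv2.cvtColor(im,cv2.COLOR_BGR2HSV); return (((h[...,0]<5)|(h[...,0]>175))&(h[...,1]>170)&(h[...,2]>60))
im,W,f=grab("wrist"); cv2.imwrite(sys.argv[1],im)
n,lab,st,cen=cv2.connectedComponentsWithStats(red(im).astype(np.uint8))
for i in range(1,n):
    if st[i,4]<300: continue
    P=W[lab==i]; print("comp",cen[i].round(),st[i,4])
    for nm,lo,hi in(("top",.058,.075),("mid",.03,.058),("foot",-.005,.014)):
        q=P[(P[:,2]>lo)&(P[:,2]<hi)]
        if len(q)>10: print(nm,len(q),"z",np.median(q[:,2]).round(4),[np.round(v,1) for v in cv2.minAreaRect((q[:,:2]*1000).astype(np.float32))])
o=r.get_obs(); print(o["tcp_pos"].round(4),o["orientation"].round(3),o["joints"].round(2),o["clock"])
E
python3 wl.py pics/w1.png
```

```text
comp [320. 225.] 3020
top 621 z 0.0639 [array([ 511.8, -262.5]), array([30. ,  9.7]), np.float64(29.4)]
mid 235 z 0.0436 [array([ 503.2, -267.9]), array([50.3, 10. ]), np.float64(30.8)]
foot 2066 z 0.008 [array([ 501. , -269.8]), array([60. , 37.8]), np.float64(30.7)]
comp [424. 310.] 661
mid 22 z 0.0313 [array([ 472.9, -391.5]), array([1.4, 8.2]), np.float64(15.1)]
foot 496 z 0.0078 [array([ 481. , -389.8]), array([56.9, 19.4]), np.float64(79.9)]
[ 0.5085 -0.2638  0.1705] [-3.039 -0.795  0.007] [-0.19  0.48  0.75  1.91 -0.41  0.91 -0.31] 2.65
```

View pics/w1.png

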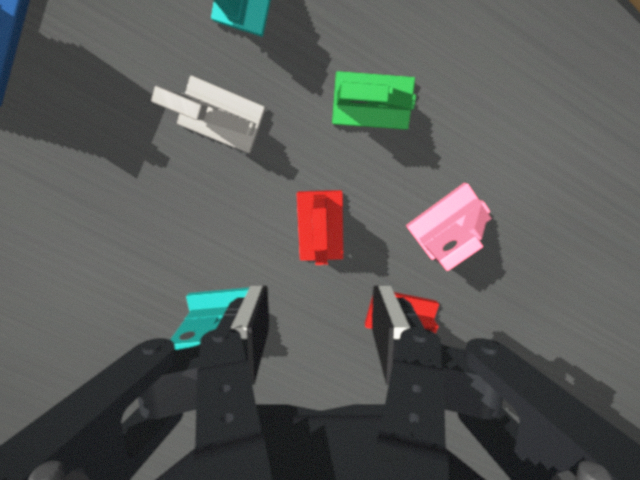

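Wrist view: L1 stands at (320,225), upright, tall part at (511.8,-262.5) mm and yaw 30°, height 64 mm as expected. The neighbours are clear of the fingers.

Emit:
{"op": "send_rows", "data": {
  "deltas": [
    {"dx": 0,"dy": -1,"dz": -20,"rx": 0,"ry": 0,"rz": 0},
    {"dx": 0,"dy": -1,"dz": -40,"rx": 0,"ry": 0,"rz": 0},
    {"dx": 0,"dy": -1,"dz": -60,"rx": 0,"ry": 0,"rz": 0},
    {"dx": 0,"dy": -1,"dz": -82,"rx": 0,"ry": 0,"rz": 0},
    {"dx": 0,"dy": -1,"dz": -82,"rx": 0,"ry": 0,"rz": 0}
  ]
}}

```text
clock: 3.07
tcp_pos: [0.5109, -0.2586, 0.0871]
orientation: [-3.031, -0.809, 0.007]
contact_force: [0.0, 0.6, -0.6]
grip_width: 0.0449
gripper_force: 0.0
```

Emit:
{"op": "send_rows", "data": {
  "deltas": [
    {"dx": 0,"dy": 0,"dz": 0,"rx": 0,"ry": 0,"rz": 0},
    {"dx": 0,"dy": 0,"dz": 0,"rx": 0,"ry": 0,"rz": 0}
  ]
}}

```text
clock: 3.23
tcp_pos: [0.5131, -0.2611, 0.0914]
orientation: [3.035, 0.808, 0.002]
contact_force: [0.5, -0.1, -0.6]
grip_width: 0.0449
gripper_force: 0.0
```

Emit:
{"op": "send_rows", "data": {
  "deltas": [
    {"dx": -1,"dy": -1.5,"dz": -18,"rx": 0,"ry": 0,"rz": 0},
    {"dx": -1,"dy": -1.5,"dz": -36,"rx": 0,"ry": 0,"rz": 0},
    {"dx": -1,"dy": -1.5,"dz": -51,"rx": 0,"ry": 0,"rz": 0},
    {"dx": -1,"dy": -1.5,"dz": -51,"rx": 0,"ry": 0,"rz": 0},
    {"dx": -1,"dy": -1.5,"dz": -51,"rx": 0,"ry": 0,"rz": 0}
  ]
}}

```text
clock: 3.65
tcp_pos: [0.5117, -0.2629, 0.0403]
orientation: [3.036, 0.807, 0.001]
contact_force: [0.1, 0.1, 0.1]
grip_width: 0.045
gripper_force: 0.0
```

Emit:
{"op": "send_rows", "data": {
  "deltas": [
    {"dx": 0,"dy": 0,"dz": 0,"rx": 0,"ry": 0,"rz": 0},
    {"dx": 0,"dy": 0,"dz": 0,"rx": 0,"ry": 0,"rz": 0},
    {"dx": 0,"dy": 0,"dz": 0,"rx": 0,"ry": 0,"rz": 0},
    {"dx": 0,"dy": 0,"dz": 0,"rx": 0,"ry": 0,"rz": 0},
    {"dx": 0,"dy": 0,"dz": 0,"rx": 0,"ry": 0,"rz": 0}
  ],
  "jaw": 0,
  "newtons": 60
}}

```text
clock: 4.07
tcp_pos: [0.5122, -0.2632, 0.0407]
orientation: [3.035, 0.806, 0.003]
contact_force: [-1.4, 0.3, 7.5]
grip_width: 0.0092
gripper_force: 59.7
```

L1 is gripped (9.2 mm, 60 N). Now I lift it and carry it over.

Emit:
{"op": "send_rows", "data": {
  "deltas": [
    {"dx": 0,"dy": 0,"dz": 35,"rx": 0,"ry": 0,"rz": 0},
    {"dx": 5,"dy": 10,"dz": 70,"rx": 0,"ry": 0,"rz": 3},
    {"dx": 10,"dy": 25,"dz": 100,"rx": 0,"ry": 0,"rz": 6},
    {"dx": 20,"dy": 50,"dz": 125,"rx": 0,"ry": 0,"rz": 9},
    {"dx": 30,"dy": 80,"dz": 145,"rx": 0,"ry": 0,"rz": 12}
  ]
}}

```text
clock: 4.48
tcp_pos: [0.541, -0.1841, 0.1868]
orientation: [2.934, 1.117, 0.002]
contact_force: [0.6, 0.3, -2.6]
grip_width: 0.009
gripper_force: 59.6
```

Emit:
{"op": "send_rows", "data": {
  "deltas": [
    {"dx": 6,"dy": 38,"dz": 12,"rx": 0,"ry": 0,"rz": 5},
    {"dx": 12,"dy": 76,"dz": 24,"rx": 0,"ry": 0,"rz": 10},
    {"dx": 18,"dy": 114,"dz": 36,"rx": 0,"ry": 0,"rz": 15},
    {"dx": 24,"dy": 152,"dz": 48,"rx": 0,"ry": 0,"rz": 20},
    {"dx": 30,"dy": 190,"dz": 60,"rx": 0,"ry": 0,"rz": 25}
  ]
}}

```text
clock: 4.9
tcp_pos: [0.5705, 0.009, 0.2449]
orientation: [-2.62, -1.733, 0.001]
contact_force: [1.6, -0.1, -3.5]
grip_width: 0.0089
gripper_force: 59.5
```

Emit:
{"op": "send_rows", "data": {
  "deltas": [
    {"dx": -4,"dy": 30,"dz": 12,"rx": 0,"ry": 0,"rz": 5},
    {"dx": -8,"dy": 60,"dz": 24,"rx": 0,"ry": 0,"rz": 10},
    {"dx": -12,"dy": 90,"dz": 36,"rx": 0,"ry": 0,"rz": 15},
    {"dx": -16,"dy": 120,"dz": 48,"rx": 0,"ry": 0,"rz": 20},
    {"dx": -20,"dy": 150,"dz": 60,"rx": 0,"ry": 0,"rz": 24}
  ]
}}

```text
clock: 5.32
tcp_pos: [0.5501, 0.1582, 0.3047]
orientation: [-2.202, -2.24, 0.001]
contact_force: [1.8, 0.2, -2.5]
grip_width: 0.0098
gripper_force: 59.5
```

Emit:
{"op": "send_rows", "data": {
  "deltas": [
    {"dx": -9,"dy": 14,"dz": 0,"rx": 5,"ry": 0,"rz": 0},
    {"dx": -18,"dy": 28,"dz": 0,"rx": 10,"ry": 0,"rz": 0},
    {"dx": -27,"dy": 42,"dz": 0,"rx": 15,"ry": 0,"rz": 0},
    {"dx": -36,"dy": 56,"dz": 0,"rx": 20,"ry": 0,"rz": 0},
    {"dx": -45,"dy": 68,"dz": 0,"rx": 25,"ry": 0,"rz": 0}
  ]
}}

```text
clock: 5.73
tcp_pos: [0.5054, 0.2256, 0.3046]
orientation: [-1.966, -1.992, -0.446]
contact_force: [-0.9, -0.1, -3.8]
grip_width: 0.0091
gripper_force: 59.6
```

Emit:
{"op": "send_rows", "data": {
  "deltas": [
    {"dx": 0,"dy": 0,"dz": -15,"rx": 0,"ry": 0,"rz": 0},
    {"dx": 0,"dy": 0,"dz": -30,"rx": 0,"ry": 0,"rz": 0},
    {"dx": 0,"dy": 0,"dz": -45,"rx": 0,"ry": 0,"rz": 0},
    {"dx": 0,"dy": 0,"dz": -45,"rx": 0,"ry": 0,"rz": 0},
    {"dx": 0,"dy": 0,"dz": -45,"rx": 0,"ry": 0,"rz": 0}
  ]
}}

```text
clock: 6.15
tcp_pos: [0.5054, 0.2247, 0.2586]
orientation: [-1.969, -1.993, -0.439]
contact_force: [0.1, -0.9, -2.1]
grip_width: 0.0091
gripper_force: 59.5
```

```bash
cat > pl.py <<'E'
from h import *
o=r.get_obs(); M=R.from_rotvec(o["orientation"]).as_matrix()
print("TCP",o["tcp_pos"].round(4)); print(M.round(3)); print("joints",o["joints"].round(2),o["clock"])
lx=M[:,1]; lz=-M[:,2]
lugx=np.cross(lx,lz)  # either sign; take +y
lugx*=np.sign(lugx[1]); print("lug x",lugx.round(3),"elev",np.degrees(np.arcsin(lugx[2])).round(1),"yaw",np.degrees(np.arctan2(lugx[1],lugx[0])).round(1))
print("foot centre est",((o["tcp_pos"]-.040*lz-.013*lugx)*1000).round(1))
E
python3 pl.py
python3 - <<'E'
from h import *
im,W,f=grab("scene"); cv2.imwrite("pics/s2.png",im)
h=cv2.cvtColor(im,cv2.COLOR_BGR2HSV); m=(((h[...,0]<5)|(h[...,0]>175))&(h[...,1]>170)&(h[...,2]>60)); P=W[m]; P=P[(P[:,1]>.13)&(P[:,1]<.35)&(P[:,2]>.1)&(P[:,0]>.4)]
print("red",len(P),np.percentile(P,[2,50,98],axis=0).round(4))
E
```

```text
TCP [0.5054 0.2247 0.2586]
[[-0.012  1.    -0.002]
 [ 0.907  0.012  0.422]
 [ 0.422  0.003 -0.907]]
joints [-0.63  0.23  0.39  1.97 -0.64  0.95  0.14] 6.15
lug x [-0.012  0.907  0.422] elev 24.9 yaw 90.8
foot centre est [505.5 229.8 216.8]
red 1079 [[0.4902 0.2015 0.2142]
 [0.5105 0.235  0.2349]
 [0.5251 0.257  0.2852]]
```

View pics/s2.png

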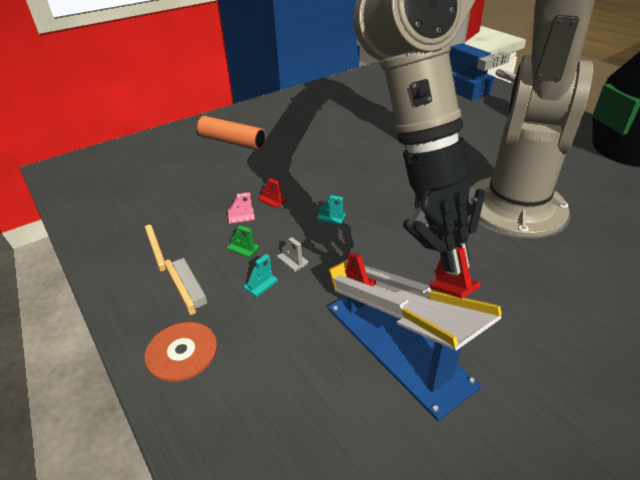

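Scene view: L1 hangs over the upper end at (457,275), foot parallel to the floor, tall end uphill. It is centred to about 2 mm, with roughly 60 mm to go down.

Emit:
{"op": "send_rows", "data": {
  "deltas": [
    {"dx": 2,"dy": 0,"dz": -18,"rx": 0,"ry": 0,"rz": 0},
    {"dx": 2,"dy": 0,"dz": -36,"rx": 0,"ry": 0,"rz": 0},
    {"dx": 2,"dy": 0,"dz": -50,"rx": 0,"ry": 0,"rz": 0},
    {"dx": 2,"dy": 0,"dz": -56,"rx": 0,"ry": 0,"rz": 0},
    {"dx": 2,"dy": 0,"dz": -57,"rx": 0,"ry": 0,"rz": 0}
  ]
}}

```text
clock: 6.62
tcp_pos: [0.508, 0.2252, 0.202]
orientation: [-1.968, -1.994, -0.441]
contact_force: [-0.5, 0.3, -3.0]
grip_width: 0.0091
gripper_force: 59.4
```

Emit:
{"op": "send_rows", "data": {
  "deltas": [
    {"dx": 0,"dy": 0,"dz": -1,"rx": 0,"ry": 0,"rz": 0},
    {"dx": 0,"dy": 0,"dz": -1,"rx": 0,"ry": 0,"rz": 0}
  ]
}}

```text
clock: 6.78
tcp_pos: [0.5089, 0.2254, 0.2024]
orientation: [-1.968, -1.995, -0.445]
contact_force: [-0.5, -0.1, -2.6]
grip_width: 0.0094
gripper_force: 59.4
```

```bash
python3 pl.py
```

```text
TCP [0.5089 0.2254 0.2024]
[[-0.014  1.     0.002]
 [ 0.906  0.012  0.423]
 [ 0.423  0.007 -0.906]]
joints [-0.6   0.31  0.36  2.02 -0.74  0.85  0.26] 6.7833
lug x [-0.014  0.906  0.423] elev 25.0 yaw 90.9
foot centre est [509.2 230.5 160.7]
```

Emit:
{"op": "send_rows", "data": {
  "deltas": [
    {"dx": -1,"dy": 0,"dz": -1,"rx": 0,"ry": 0,"rz": 0},
    {"dx": -1,"dy": 0,"dz": -2,"rx": 0,"ry": 0,"rz": 0},
    {"dx": -1,"dy": 0,"dz": -2.5,"rx": 0,"ry": 0,"rz": 0}
  ]
}}

```text
clock: 7.03
tcp_pos: [0.5073, 0.2253, 0.1993]
orientation: [-1.968, -1.994, -0.443]
contact_force: [0.7, 0.6, -3.0]
grip_width: 0.0093
gripper_force: 59.5
```

```bash
python3 pl.py
```

```text
TCP [0.5073 0.2253 0.1993]
[[-0.014  1.     0.001]
 [ 0.906  0.012  0.423]
 [ 0.423  0.006 -0.906]]
joints [-0.6   0.31  0.36  2.02 -0.74  0.85  0.26] 7.0333
lug x [-0.014  0.906  0.423] elev 25.0 yaw 90.9
foot centre est [507.5 230.4 157.5]
```

Emit:
{"op": "send_rows", "data": {
  "deltas": [
    {"dx": 0,"dy": 0,"dz": 0,"rx": 0,"ry": 0,"rz": 0},
    {"dx": 0,"dy": 0,"dz": 0,"rx": 0,"ry": 0,"rz": 0},
    {"dx": 0,"dy": 0,"dz": 0,"rx": 0,"ry": 0,"rz": 0},
    {"dx": 0,"dy": 0,"dz": 0,"rx": 0,"ry": 0,"rz": 0},
    {"dx": 0,"dy": 0,"dz": 0,"rx": 0,"ry": 0,"rz": 0}
  ],
  "jaw": 50
}}

```text
clock: 7.45
tcp_pos: [0.5073, 0.2253, 0.1991]
orientation: [-1.968, -1.994, -0.443]
contact_force: [0.1, -0.2, 0.3]
grip_width: 0.0501
gripper_force: 0.0
```

Emit:
{"op": "send_rows", "data": {
  "deltas": [
    {"dx": 0,"dy": 0,"dz": 0,"rx": 0,"ry": 0,"rz": 0},
    {"dx": 0,"dy": 0,"dz": 25,"rx": 0,"ry": 0,"rz": 0},
    {"dx": 0,"dy": 0,"dz": 50,"rx": 0,"ry": 0,"rz": 0},
    {"dx": 0,"dy": 0,"dz": 80,"rx": 0,"ry": 0,"rz": 0},
    {"dx": 0,"dy": 0,"dz": 105,"rx": 0,"ry": 0,"rz": 0}
  ]
}}

```text
clock: 7.87
tcp_pos: [0.5073, 0.225, 0.3055]
orientation: [-1.969, -1.994, -0.443]
contact_force: [0.9, 0.3, -0.2]
grip_width: 0.0501
gripper_force: 0.0
```

```bash
cat > chk.py <<'E'
from h import *
import sys
im,W,f=grab("scene"); cv2.imwrite(sys.argv[1],cv2.resize(im[220:420,280:520],(720,600)))
h=cv2.cvtColor(im,cv2.COLOR_BGR2HSV); m=(((h[...,0]<5)|(h[...,0]>175))&(h[...,1]>170)&(h[...,2]>60)); 
n,lab,st,cen=cv2.connectedComponentsWithStats(m.astype(np.uint8))
for i in range(1,n):
    P=W[lab==i]; P=P[(P[:,1]>-.06)&(P[:,1]<.35)&(P[:,0]>.4)&(P[:,0]<.6)&(P[:,2]<.35)]
    if len(P)<20: continue
    s=((P[:,1]-.0035)*.906+(P[:,2]-.05)*.423)*1000 # up-slope mm from stop
    hn=(-(P[:,1]-.0035)*.423+(P[:,2]-.05)*.906)*1000
    t=hn>50
    print(cen[i].round(),len(P),"slope range",np.percentile(s,[1,99]).round(),"tall range",np.percentile(s[t],[2,98]).round() if t.sum()>5 else None,"h max",np.percentile(hn,98).round(),"x med",np.median(P[:,0]).round(4))
E
python3 chk.py pics/s3.png
```

```text
[371. 273.] 1030 slope range [ 13. 122.] tall range [ 32. 120.] h max 65.0 x med 0.5116
```

View pics/s3.png

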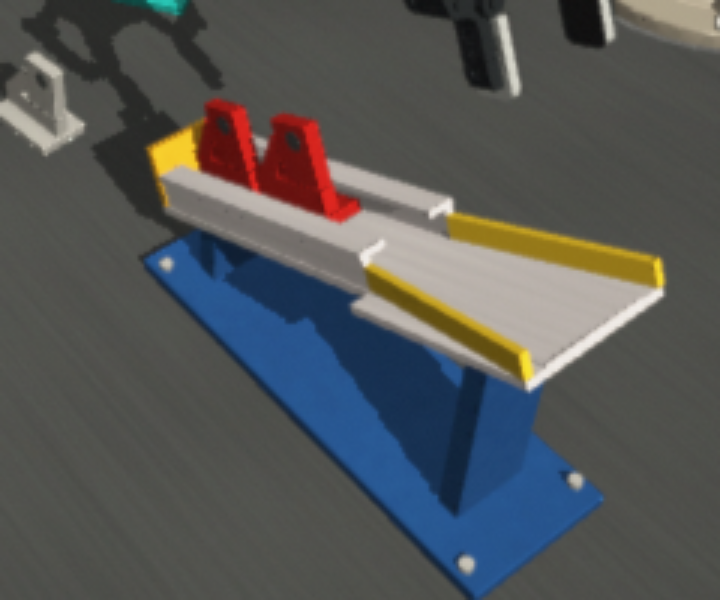

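L1 rests against the fixed lug, its tall end reaching 120 mm up the slope, at crop pixel (300,165). Now the second lug.

Emit:
{"op": "send_rows", "data": {
  "deltas": [
    {"dx": 6,"dy": -24,"dz": 0,"rx": -5,"ry": 0,"rz": 0},
    {"dx": 12,"dy": -48,"dz": 0,"rx": -10,"ry": 0,"rz": 0},
    {"dx": 18,"dy": -72,"dz": 0,"rx": -15,"ry": 0,"rz": 0},
    {"dx": 24,"dy": -96,"dz": 0,"rx": -20,"ry": 0,"rz": 0},
    {"dx": 30,"dy": -120,"dz": 0,"rx": -25,"ry": 0,"rz": 0}
  ],
  "jaw": 45
}}

```text
clock: 8.33
tcp_pos: [0.5377, 0.104, 0.3044]
orientation: [2.205, 2.233, -0.003]
contact_force: [-0.7, 0.0, -0.9]
grip_width: 0.0449
gripper_force: 0.0
```

Emit:
{"op": "send_rows", "data": {
  "deltas": [
    {"dx": 6,"dy": -38,"dz": 0,"rx": 0,"ry": 0,"rz": 0},
    {"dx": 12,"dy": -76,"dz": 0,"rx": 0,"ry": 0,"rz": 0},
    {"dx": 18,"dy": -114,"dz": 0,"rx": 0,"ry": 0,"rz": 0},
    {"dx": 24,"dy": -152,"dz": 0,"rx": 0,"ry": 0,"rz": 0},
    {"dx": 30,"dy": -190,"dz": 0,"rx": 0,"ry": 0,"rz": 0}
  ]
}}

```text
clock: 8.75
tcp_pos: [0.5671, -0.0864, 0.3038]
orientation: [-2.206, -2.237, -0.001]
contact_force: [0.4, -0.3, -0.1]
grip_width: 0.0449
gripper_force: 0.0
```

Emit:
{"op": "send_rows", "data": {
  "deltas": [
    {"dx": -4,"dy": -36,"dz": -12,"rx": 0,"ry": 0,"rz": 1},
    {"dx": -8,"dy": -72,"dz": -24,"rx": 0,"ry": 0,"rz": 2},
    {"dx": -12,"dy": -108,"dz": -36,"rx": 0,"ry": 0,"rz": 3},
    {"dx": -16,"dy": -144,"dz": -48,"rx": 0,"ry": 0,"rz": 4},
    {"dx": -20,"dy": -180,"dz": -60,"rx": 0,"ry": 0,"rz": 5}
  ]
}}

```text
clock: 9.17
tcp_pos: [0.5468, -0.2663, 0.243]
orientation: [-2.105, -2.331, -0.001]
contact_force: [0.1, 0.2, 0.2]
grip_width: 0.0449
gripper_force: 0.0
```

Emit:
{"op": "send_rows", "data": {
  "deltas": [
    {"dx": -18,"dy": -20,"dz": -16,"rx": 0,"ry": 0,"rz": 3},
    {"dx": -36,"dy": -40,"dz": -32,"rx": 0,"ry": 0,"rz": 6},
    {"dx": -54,"dy": -60,"dz": -48,"rx": 0,"ry": 0,"rz": 9},
    {"dx": -72,"dy": -80,"dz": -64,"rx": 0,"ry": 0,"rz": 12},
    {"dx": -88,"dy": -98,"dz": -76,"rx": 0,"ry": 0,"rz": 12}
  ]
}}

```text
clock: 9.58
tcp_pos: [0.4573, -0.3637, 0.1664]
orientation: [-1.849, -2.538, 0.0]
contact_force: [-0.4, 0.3, -0.2]
grip_width: 0.0449
gripper_force: 0.0
```

Emit:
{"op": "send_rows", "data": {
  "deltas": [
    {"dx": 0,"dy": 0,"dz": 0,"rx": 0,"ry": 0,"rz": 0},
    {"dx": 0,"dy": 0,"dz": 0,"rx": 0,"ry": 0,"rz": 0}
  ]
}}

```text
clock: 9.75
tcp_pos: [0.4574, -0.3639, 0.1671]
orientation: [-1.856, -2.533, 0.001]
contact_force: [0.7, 0.3, 0.0]
grip_width: 0.045
gripper_force: 0.0
```

```bash
python3 wl.py pics/w2.png; python3 pl.py
```

```text
comp [323. 236.] 3008
top 628 z 0.064 [array([ 458.7, -363.3]), array([ 9.8, 30.1]), np.float64(17.5)]
mid 233 z 0.0441 [array([ 461.6, -373. ]), array([10. , 50.6]), np.float64(17.1)]
foot 2044 z 0.0081 [array([ 462.9, -375.4]), array([37.2, 59.7]), np.float64(17.1)]
[ 0.4591 -0.3629  0.1676] [-1.853e+00 -2.536e+00 -1.000e-03] [ 0.15  0.46  0.54  1.87 -0.3   0.89  1.14] 9.8
TCP [ 0.4591 -0.3629  0.1676]
[[-0.304  0.953 -0.   ]
 [ 0.953  0.304  0.001]
 [ 0.001  0.    -1.   ]]
joints [ 0.15  0.46  0.54  1.87 -0.3   0.89  1.14] 9.8
lug x [-0.304  0.953  0.001] elev 0.0 yaw 107.7
foot centre est [ 463.  -375.2  127.6]
```

View pics/w2.png

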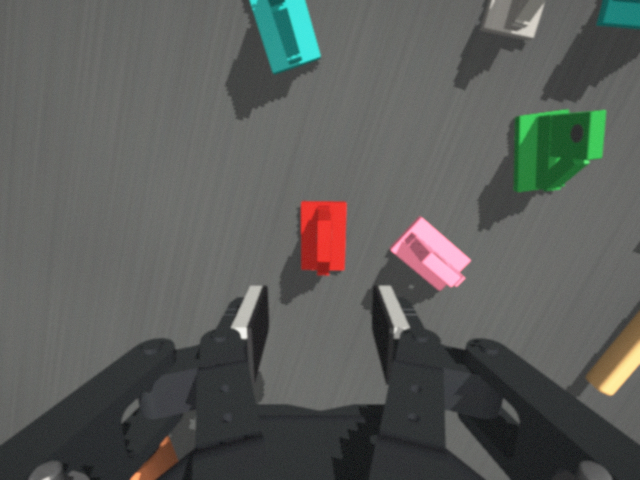

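Wrist view: L2 at (323,236), upright, tall part at (458.7,-363.3) mm, yaw 107.3°. The TCP is aligned. The nearest pink corner at (390,250) is about 57 mm off, so I use a narrower jaw.

Emit:
{"op": "send_rows", "data": {
  "deltas": [
    {"dx": 0,"dy": 0,"dz": -30,"rx": 0,"ry": 0,"rz": 0},
    {"dx": 0,"dy": 0,"dz": -60,"rx": 0,"ry": 0,"rz": 0},
    {"dx": 0,"dy": 0,"dz": -80,"rx": 0,"ry": 0,"rz": 0},
    {"dx": 0,"dy": 0,"dz": -85,"rx": 0,"ry": 0,"rz": 0},
    {"dx": 0,"dy": 0,"dz": -85,"rx": 0,"ry": 0,"rz": 0}
  ],
  "jaw": 36
}}

```text
clock: 10.22
tcp_pos: [0.4597, -0.3613, 0.0819]
orientation: [-1.848, -2.538, -0.0]
contact_force: [0.2, 0.1, 0.9]
grip_width: 0.0358
gripper_force: 0.0
```

Emit:
{"op": "send_rows", "data": {
  "deltas": [
    {"dx": 0,"dy": 0,"dz": -15,"rx": 0,"ry": 0,"rz": 0},
    {"dx": 0,"dy": 0,"dz": -30,"rx": 0,"ry": 0,"rz": 0},
    {"dx": 0,"dy": 0,"dz": -41,"rx": 0,"ry": 0,"rz": 0},
    {"dx": 0,"dy": 0,"dz": -41,"rx": 0,"ry": 0,"rz": 0},
    {"dx": 0,"dy": 0,"dz": -41,"rx": 0,"ry": 0,"rz": 0}
  ]
}}

```text
clock: 10.63
tcp_pos: [0.4598, -0.3628, 0.0425]
orientation: [1.851, 2.538, 0.0]
contact_force: [0.6, 0.0, -0.0]
grip_width: 0.0362
gripper_force: 0.0
```

Emit:
{"op": "send_rows", "data": {
  "deltas": [
    {"dx": -0.5,"dy": -0.5,"dz": -2,"rx": 0,"ry": 0,"rz": 0},
    {"dx": -0.5,"dy": -0.5,"dz": -2,"rx": 0,"ry": 0,"rz": 0}
  ]
}}

```text
clock: 10.8
tcp_pos: [0.4591, -0.3638, 0.0406]
orientation: [1.851, 2.536, 0.0]
contact_force: [0.2, -0.9, 0.3]
grip_width: 0.0361
gripper_force: 0.0
```

Emit:
{"op": "send_rows", "data": {
  "deltas": [
    {"dx": 0,"dy": 0,"dz": 0,"rx": 0,"ry": 0,"rz": 0},
    {"dx": 0,"dy": 0,"dz": 0,"rx": 0,"ry": 0,"rz": 0},
    {"dx": 0,"dy": 0,"dz": 0,"rx": 0,"ry": 0,"rz": 0},
    {"dx": 0,"dy": 0,"dz": 0,"rx": 0,"ry": 0,"rz": 0},
    {"dx": 0,"dy": 0,"dz": 0,"rx": 0,"ry": 0,"rz": 0}
  ],
  "jaw": 0,
  "newtons": 60
}}

```text
clock: 11.22
tcp_pos: [0.459, -0.3635, 0.0403]
orientation: [1.852, 2.537, 0.0]
contact_force: [1.0, 0.9, 5.4]
grip_width: 0.009
gripper_force: 60.4
```

Emit:
{"op": "send_rows", "data": {
  "deltas": [
    {"dx": 0,"dy": 0,"dz": 35,"rx": 0,"ry": 0,"rz": 0},
    {"dx": 5,"dy": 5,"dz": 70,"rx": 0,"ry": 0,"rz": 0},
    {"dx": 15,"dy": 15,"dz": 100,"rx": 0,"ry": 0,"rz": 0},
    {"dx": 30,"dy": 30,"dz": 130,"rx": 0,"ry": 0,"rz": 0},
    {"dx": 45,"dy": 50,"dz": 150,"rx": 0,"ry": 0,"rz": 0}
  ]
}}

```text
clock: 11.63
tcp_pos: [0.5036, -0.3148, 0.1923]
orientation: [1.855, 2.533, -0.001]
contact_force: [1.6, -1.0, -3.0]
grip_width: 0.0092
gripper_force: 59.6
```

Emit:
{"op": "send_rows", "data": {
  "deltas": [
    {"dx": 10,"dy": 34,"dz": 10,"rx": 0,"ry": 0,"rz": -2},
    {"dx": 20,"dy": 68,"dz": 20,"rx": 0,"ry": 0,"rz": -4},
    {"dx": 30,"dy": 102,"dz": 30,"rx": 0,"ry": 0,"rz": -6},
    {"dx": 40,"dy": 136,"dz": 40,"rx": 0,"ry": 0,"rz": -8},
    {"dx": 50,"dy": 170,"dz": 50,"rx": 0,"ry": 0,"rz": -10}
  ]
}}

```text
clock: 12.05
tcp_pos: [0.5531, -0.1415, 0.2396]
orientation: [-2.068, -2.364, 0.001]
contact_force: [0.7, 0.1, -3.0]
grip_width: 0.0088
gripper_force: 59.5
```

Emit:
{"op": "send_rows", "data": {
  "deltas": [
    {"dx": 3,"dy": 38,"dz": 12,"rx": 0,"ry": 0,"rz": -2},
    {"dx": 6,"dy": 76,"dz": 24,"rx": 0,"ry": 0,"rz": -4},
    {"dx": 9,"dy": 114,"dz": 36,"rx": 0,"ry": 0,"rz": -6},
    {"dx": 12,"dy": 152,"dz": 48,"rx": 0,"ry": 0,"rz": -7},
    {"dx": 16,"dy": 190,"dz": 60,"rx": 0,"ry": 0,"rz": -7}
  ]
}}

```text
clock: 12.47
tcp_pos: [0.5686, 0.0484, 0.2996]
orientation: [-2.207, -2.234, 0.002]
contact_force: [1.8, -0.5, -3.4]
grip_width: 0.0092
gripper_force: 59.6
```

Emit:
{"op": "send_rows", "data": {
  "deltas": [
    {"dx": -6,"dy": 22,"dz": 0,"rx": 5,"ry": 0,"rz": 0},
    {"dx": -12,"dy": 44,"dz": 0,"rx": 10,"ry": 0,"rz": 0},
    {"dx": -18,"dy": 66,"dz": 0,"rx": 15,"ry": 0,"rz": 0},
    {"dx": -24,"dy": 88,"dz": 0,"rx": 20,"ry": 0,"rz": 0},
    {"dx": -30,"dy": 110,"dz": 0,"rx": 25,"ry": 0,"rz": 0}
  ]
}}

```text
clock: 12.88
tcp_pos: [0.539, 0.1573, 0.2995]
orientation: [-1.966, -1.991, -0.445]
contact_force: [-0.1, -0.1, -3.4]
grip_width: 0.0089
gripper_force: 59.5
```

Emit:
{"op": "send_rows", "data": {
  "deltas": [
    {"dx": -10,"dy": 22,"dz": -5,"rx": 0,"ry": 0,"rz": 0},
    {"dx": -20,"dy": 45,"dz": -15,"rx": 0,"ry": 0,"rz": 0},
    {"dx": -32,"dy": 68,"dz": -28,"rx": 0,"ry": 0,"rz": 0},
    {"dx": -32,"dy": 68,"dz": -41,"rx": 0,"ry": 0,"rz": 0},
    {"dx": -32,"dy": 68,"dz": -41,"rx": 0,"ry": 0,"rz": 0}
  ]
}}

```text
clock: 13.3
tcp_pos: [0.5044, 0.2254, 0.2554]
orientation: [-1.964, -1.996, -0.433]
contact_force: [-1.0, -0.1, -3.8]
grip_width: 0.0093
gripper_force: 59.5
```

Emit:
{"op": "send_rows", "data": {
  "deltas": [
    {"dx": 0,"dy": 0,"dz": 0,"rx": 0,"ry": 0,"rz": 0},
    {"dx": 0,"dy": 0,"dz": 0,"rx": 0,"ry": 0,"rz": 0}
  ]
}}

```text
clock: 13.47
tcp_pos: [0.5084, 0.2235, 0.2591]
orientation: [-1.971, -1.993, -0.442]
contact_force: [0.2, 0.0, -2.3]
grip_width: 0.0092
gripper_force: 59.5
```

```bash
python3 pl.py; python3 chk.py pics/s4.png
```

```text
TCP [0.5084 0.2235 0.2591]
[[-0.012  1.     0.001]
 [ 0.907  0.01   0.422]
 [ 0.422  0.006 -0.907]]
joints [-0.64  0.24  0.41  1.97 -0.65  0.95  0.15] 13.4667
lug x [-0.012  0.907  0.422] elev 25.0 yaw 90.7
foot centre est [508.6 228.6 217.3]
[452. 279.] 1062 slope range [249. 306.] tall range [250. 306.] h max 120.0 x med 0.5137
[371. 273.] 1029 slope range [ 13. 122.] tall range [ 31. 121.] h max 65.0 x med 0.5115
```

Emit:
{"op": "send_rows", "data": {
  "deltas": [
    {"dx": -1,"dy": 1,"dz": -18,"rx": 0,"ry": 0,"rz": 0},
    {"dx": -1,"dy": 1,"dz": -36,"rx": 0,"ry": 0,"rz": 0},
    {"dx": -1,"dy": 1,"dz": -50,"rx": 0,"ry": 0,"rz": 0},
    {"dx": -1,"dy": 1,"dz": -56,"rx": 0,"ry": 0,"rz": 0},
    {"dx": -1,"dy": 1,"dz": -57,"rx": 0,"ry": 0,"rz": 0}
  ]
}}

```text
clock: 13.93
tcp_pos: [0.5067, 0.2249, 0.2011]
orientation: [-1.97, -1.993, -0.44]
contact_force: [0.6, 0.6, -3.1]
grip_width: 0.0091
gripper_force: 59.4
```

Emit:
{"op": "send_rows", "data": {
  "deltas": [
    {"dx": 0,"dy": 0,"dz": -1,"rx": 0,"ry": 0,"rz": 0},
    {"dx": 0,"dy": 0,"dz": -2,"rx": 0,"ry": 0,"rz": 0},
    {"dx": 0,"dy": 0,"dz": -2,"rx": 0,"ry": 0,"rz": 0}
  ]
}}

```text
clock: 14.18
tcp_pos: [0.5073, 0.2257, 0.2007]
orientation: [-1.968, -1.994, -0.444]
contact_force: [0.2, -0.1, -2.3]
grip_width: 0.0094
gripper_force: 59.4
```

```bash
python3 pl.py
```

```text
TCP [0.5073 0.2257 0.2007]
[[-0.014  1.     0.001]
 [ 0.906  0.012  0.423]
 [ 0.423  0.007 -0.906]]
joints [-0.61  0.31  0.38  2.02 -0.74  0.85  0.26] 14.1833
lug x [-0.014  0.906  0.423] elev 25.0 yaw 90.9
foot centre est [507.5 230.8 158.9]
```

Emit:
{"op": "send_rows", "data": {
  "deltas": [
    {"dx": 0,"dy": 0,"dz": -1,"rx": 0,"ry": 0,"rz": 0},
    {"dx": 0,"dy": 0,"dz": -1.5,"rx": 0,"ry": 0,"rz": 0},
    {"dx": 0,"dy": 0,"dz": -1.5,"rx": 0,"ry": 0,"rz": 0}
  ]
}}

```text
clock: 14.43
tcp_pos: [0.5067, 0.2258, 0.1985]
orientation: [-1.968, -1.994, -0.443]
contact_force: [0.4, -0.3, -2.4]
grip_width: 0.009
gripper_force: 59.4
```

Emit:
{"op": "send_rows", "data": {
  "deltas": [
    {"dx": 0,"dy": 0,"dz": 0,"rx": 0,"ry": 0,"rz": 0},
    {"dx": 0,"dy": 0,"dz": 0,"rx": 0,"ry": 0,"rz": 0},
    {"dx": 0,"dy": 0,"dz": 0,"rx": 0,"ry": 0,"rz": 0},
    {"dx": 0,"dy": 0,"dz": 0,"rx": 0,"ry": 0,"rz": 0},
    {"dx": 0,"dy": 0,"dz": 0,"rx": 0,"ry": 0,"rz": 0}
  ],
  "jaw": 50
}}

```text
clock: 14.85
tcp_pos: [0.5068, 0.2258, 0.1986]
orientation: [-1.968, -1.994, -0.443]
contact_force: [-0.6, 0.2, -0.5]
grip_width: 0.0502
gripper_force: 0.0
```

Emit:
{"op": "send_rows", "data": {
  "deltas": [
    {"dx": 0,"dy": 0,"dz": 0,"rx": 0,"ry": 0,"rz": 0},
    {"dx": 0,"dy": 0,"dz": 25,"rx": 0,"ry": 0,"rz": 0},
    {"dx": 0,"dy": 0,"dz": 50,"rx": 0,"ry": 0,"rz": 0},
    {"dx": 0,"dy": 0,"dz": 80,"rx": 0,"ry": 0,"rz": 0},
    {"dx": 0,"dy": 0,"dz": 105,"rx": 0,"ry": 0,"rz": 0}
  ]
}}

```text
clock: 15.27
tcp_pos: [0.5068, 0.2255, 0.305]
orientation: [-1.969, -1.994, -0.443]
contact_force: [-0.1, 0.6, -0.4]
grip_width: 0.0502
gripper_force: 0.0
```

Emit:
{"op": "send_rows", "data": {
  "deltas": [
    {"dx": 0,"dy": 0,"dz": 0,"rx": 0,"ry": 0,"rz": 0},
    {"dx": 0,"dy": 0,"dz": 0,"rx": 0,"ry": 0,"rz": 0},
    {"dx": 0,"dy": 0,"dz": 0,"rx": 0,"ry": 0,"rz": 0},
    {"dx": 0,"dy": 0,"dz": 0,"rx": 0,"ry": 0,"rz": 0}
  ]
}}

```text
clock: 15.6
tcp_pos: [0.5059, 0.2256, 0.302]
orientation: [-1.968, -1.993, -0.439]
contact_force: [0.2, 0.1, -0.9]
grip_width: 0.05
gripper_force: 0.0
```

```bash
python3 chk.py pics/s5.png
```

```text
[383. 278.] 1604 slope range [ 15. 181.] tall range [ 33. 180.] h max 65.0 x med 0.5128
```

View pics/s5.png

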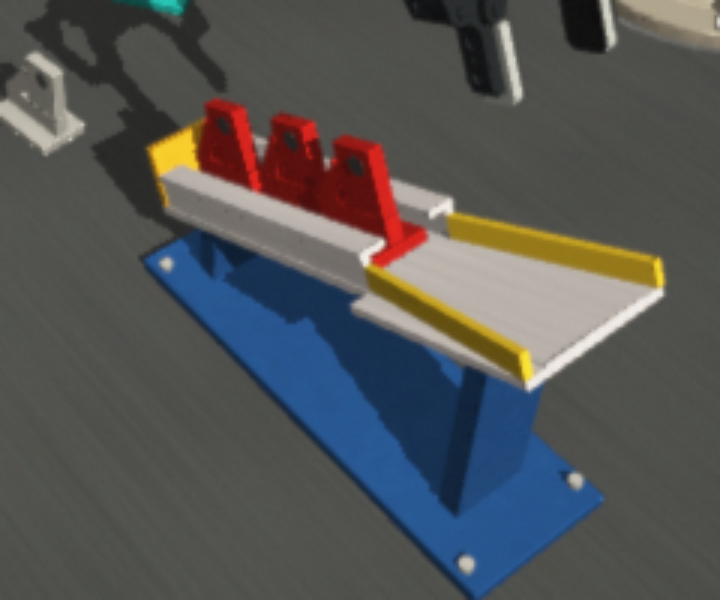

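All three lugs sit nose to tail at crop pixels (230,145), (295,160) and (360,190). The last one's upper edge is 181 mm up the slope, so its centre is at about 150 mm. The gripper is clear, so I hand in.

```bash
python3 -c "
from bench import r
print(r.hand_in())"
```

```text
the job is handed in; nothing more can be done
None
```

Both red lugs are loaded in the rail, resting one behind the other against the fixed lug with tall ends uphill; the grey lug was not touched. I handed the job in at about 15.7 s, and the hand-in returned no verdict.

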